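# Nose the baking-paper carton past the lamp post into its bay

## Task

Using only pushes on the carton's outside, put the long red carton away in the empty plywood bay: push the end with the white band in behind the steel post first, then push the other end round so that the whole carton lies in the bay, flush along its back board. Never take the carton between the fingers, lift it or tip it, and leave the jar, the orange clay block and the green cutter where they are.

Things in the scene. Friction and masses are not known exactly. Their poses are not given: they have to be found in the camera images.
- carton: Closed red carton with a yellow panel, lying on the table, 250 mm long (its y), 42 mm wide (its x), 42 mm high, 0.25 to 0.5 kg, slides on the table under a push of a few N. Origin: centre of its underside. Its +y end carries a white band and starts to the robot's left; its -x long face starts towards the robot.
- carton_tip (a point): Centre of the carton's white-banded end face (carton frame x 0, y +125 mm, z 21 mm).
- bay: Plywood bay fixed to the table, no floor, open mouth towards the robot. Origin: on the table, middle of the back board's inner face; x points into the back board (away from the mouth), y along it to the robot's left. Inside: x -95 mm (mouth) to 0, y -145 to +145 mm. Back and end walls 12 mm thick, 40 mm high. Behind the board, to x +67 mm, a row of clay bars 46 mm high.
- post: Fixed steel post with a yellow ring, 22 mm diameter, 67 mm high, in the bay's mouth left of its middle (bay frame x -95, y +57 to +73 mm): the openings right and left of it are both shorter than the carton; 84 mm are free behind it, up to the back board. Origin: centre of its foot; axes parallel to the bay's.
- paint_jar: Bystander: small jar with a blue cap, 48 mm diameter, 55 mm high, loose. Origin: centre of its underside.
- clay_block: Bystander: orange block of clay, 55 x 55 x 25 mm, loose. Origin: centre of its underside.
- cutter: Bystander: green-handled blade cutter lying flat, handle 70 mm long (its y) by 22 mm, 12 mm high, steel blade on its +y end to y +64 mm, loose. Origin: underside of the handle's middle.

How it is judged:
By the outcome, as a careful person would: the job done as asked, in the order asked, and still so for the second after the job is handed in, with the robot touching nothing.
It also fails if it takes over 67 s, if anything falls off the work surface, if the arm or the gripper's body presses on something with over 40 N, if the wrist force passes 120 N, or if a joint passes its speed limit or range.

## Robot

A 6-joint arm with a two-finger parallel gripper is mounted at the origin on the work surface. World frame = base frame: x ahead of the robot, y to its left, z up, the work surface at z = 0. Lengths are in m, angles in rad, forces in N, time in s.
With the tool pointing down it reaches from about 0.225 to 0.875 m from the base axis. Payload 3.4 kg.
Tool frame: the origin (TCP) lies at the very end of the fingers, on their centre line; the grasp point (between the pads) lies 19 mm behind it; z points along the fingers, x is the direction in which the jaws open and shut, and the axes are right-handed (so a half turn about z gives the same grasp; the last joint's range is limited). The gripper opens to 85 mm and grips with 20 to 120 N. Pads are 22 mm wide; open, the fingers measure 114 mm over their backs; the gripper's body (76 mm by 85 mm) begins 54 mm behind the grasp point. The pads swing forward as they close: fully open they stand 13 mm farther back than shut.
Start: joints at [1.218, 0.276, 1.505, -0, 1.361, -0.121], TCP at [0.132, 0.56, 0.211] pointing down, gripper open.
Joint ranges: [-2.89, 2.89], [-0.75, 2.08], [0.22, 2.7], [-1.18, 4.32], [0.11, 2.71], [-2.7, 2.7]. Speed limits (rad/s): [2.57, 2.57, 3.14, 3.14, 3.14, 3.14].

## Interface

Orientations are given as a unit quaternion [w, x, y, z].
In Python, from rig import manip gives the robot as it stands.
- The arm moves only by the tool carry_out, never from a script. Its argument "series" is a list of rows, each a list of 2 entries, a list of its own where there are three numbers: the shift along the tool's x, y, z in mm, then the turn about the tool's z in degrees. A call has 1 to 10 rows; each row shifts and turns the pose as measured when the row begins, along the tool's axes as they then stand; what a row does not reach is not made up. A row lasts 1/12 s, in which the tool goes at most 41.7 mm and 7.16 degrees, less where a joint would pass 70% of its speed; a pose out of reach is approached as far as the arm can. A call is refused whole if a number of a shift passes 41.7 or a number of a turn 7.16, either way. A call with a gripper value outside its range is refused whole. "fingers" is the finger opening in mm, from 0 to 85.4, set as the call begins (left out, the last holds). The fingers move at their own pace and stop on an object; "squeeze" is the grip in N (left out, the last holds). Time passes only in rows, so rows that do not move let the fingers close. It gives the time, the measured TCP pose, the force and the opening at its end, in the units of the state.
- manip.get_state(): the state, without advancing time (a new reading comes with each control period).
- manip.get_image(name): name is "scene" or "top"; returns a dict with "frame" (480x640x3 uint8, blue, green, red), "K" (3x3 intrinsics, pixels), "rvec" (rotation vector, rad) and "tvec" (3), from world to camera coordinates, as OpenCV has them. Camera axes: x right, y down, z forward; pixel columns grow to the right and rows downward; lengths in m; the calibration is good to about 2 mm. A picture is of the moment at which its call begins. There is no depth.
- manip.sign_off(): hands the job in, once; it reports no verdict.
The state is a dict: "clock": time; "qpos": joint angles; "qd": joint speeds; "effort": joint torques, N m; "position": TCP position; "ee_rot": TCP orientation; "contact_force": force on the tool from outside, world axes, zero at the start; "moment": the same for the moment, N m; "width": finger opening in m.
Only numpy, scipy, OpenCV 4.12 (cv2) and the standard library are available. Lean on these libraries where they do the work, as an engineer would, in place of code of your own. Each camera call takes 0.05 s, during which the arm holds its last target. There are 200 camera calls.

## Working session

There is one attempt and no reset: what is moved stays moved. The work goes in short steps, Python scripts to look and compute and a tool call to move; the robot and the scene stay as the last step left them, time stands still between calls to the robot, and variables do not carry over. Pictures are saved under pics/ and viewed, about 8 in all and at most 12, crops included, and the job is handed in when it is done.

Besides the shell and the picture viewer there is one more tool, called as name(argument=value, ...) on one line, values as JSON. carry_out: Moves the arm, as the interface text tells. Its arguments: {"type":"object","properties":{"series":{"type":"array","items":{"type":"array"}},"fingers":{"type":"number"},"squeeze":{"type":"number"}},"required":["series"]}

```bash
mkdir -p pics; ls; cat > h.py <<'E'
import cv2,numpy as np
from rig import manip
def img(n):
    d=manip.get_image(n); return d
def px2w(d,pts,z):
    R,_=cv2.Rodrigues(np.array(d['rvec'],float)); t=np.array(d['tvec'],float).ravel(); K=np.array(d['K'],float)
    p=np.c_[np.array(pts,float).reshape(-1,2),np.ones(len(np.array(pts).reshape(-1,2)))]
    r=(R.T@np.linalg.inv(K)@p.T).T; c=-R.T@t
    s=(z-c[2])/r[:,2]; return c+r*s[:,None]
E
python3 - <<'E'
from h import *
for n in ['top','scene']:
    d=img(n); cv2.imwrite(f'pics/{n}0.png',d['frame'])
    R,_=cv2.Rodrigues(np.array(d['rvec'],float)); print(n,-R.T@np.array(d['tvec']).ravel())
print(manip.get_state())
E
```

```text
pics
top [ 0.51511173 -0.02538809  1.05397191]
scene [1.20283455 0.56659932 0.6280363 ]
{'clock': 0.1, 'qpos': array([ 1.21800178e+00,  2.76504476e-01,  1.50600326e+00,  2.99820842e-05,
        1.36072258e+00, -1.20983120e-01]), 'qd': array([ 0.0020984 , -0.00090423, -0.00204761,  0.00167377,  0.00037852,
       -0.00093965]), 'effort': array([ 6.11246742e-04, -4.17709279e+01, -2.46401292e+01, -2.57189968e-04,
        5.93963792e-03,  2.20235179e-06]), 'position': array([0.13190797, 0.55914057, 0.21034311]), 'ee_rot': array([ 4.14440974e-04,  7.84138432e-01,  6.20585408e-01, -7.06350884e-04]), 'contact_force': array([-0.43083559,  0.23394609, -0.11920218]), 'moment': array([ 0.00491779,  0.03604413, -0.0036713 ]), 'width': 0.08556400475963905}
```

View pics/top0.png

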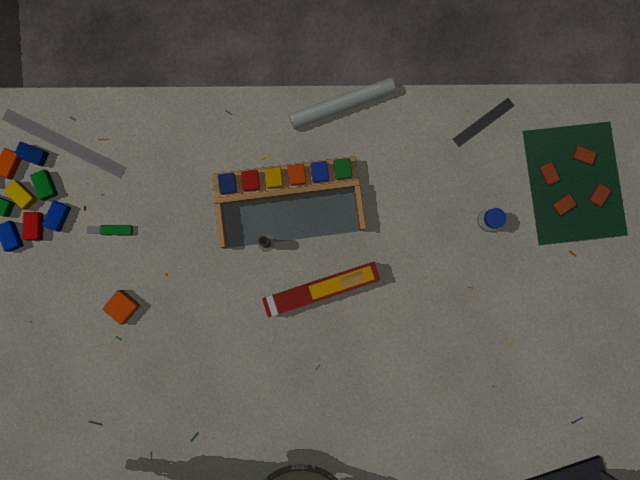

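View pics/scene0.png

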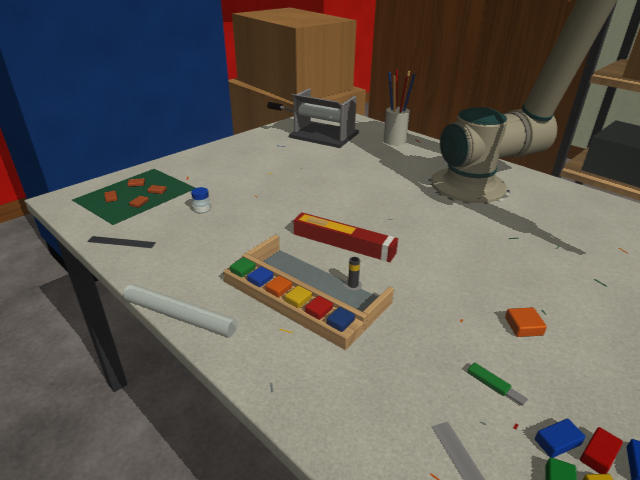

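The top view shows the carton at about (321,290) with its white end at (270,306). The post is at (265,241) and the bay's mouth opens downward, towards the robot. Image up is +x and image left is +y.

```bash
cat >> h.py <<'E'
def carton(d):
    # top face of the carton -> centre, yaw of its +y axis (white end), world
    f=d['frame']; h=cv2.cvtColor(f,cv2.COLOR_BGR2HSV)
    red=cv2.inRange(h,(0,170,60),(6,255,255))|cv2.inRange(h,(174,170,60),(180,255,255))
    yel=cv2.inRange(h,(18,170,120),(28,255,255))
    m=red|yel
    m=cv2.morphologyEx(m,cv2.MORPH_CLOSE,np.ones((3,3)))
    cs,_=cv2.findContours(m,cv2.RETR_EXTERNAL,cv2.CHAIN_APPROX_NONE)
    c=max(cs,key=cv2.contourArea)
    return c
E
python3 - <<'E'
from h import *
d=img('top'); f=d['frame']
c=carton(d); print(cv2.contourArea(c)); print(px2w(d,cv2.boxPoints(cv2.minAreaRect(c)),.042).round(4))
cv2.imwrite('pics/crop.png',cv2.resize(f[140:330,195:395],None,fx=4,fy=4,interpolation=cv2.INTER_CUBIC)[:600])
cv2.imwrite('pics/crop.png',cv2.resize(f[150:325,200:390],None,fx=3.4,fy=3.4,interpolation=cv2.INTER_CUBIC))
E
```

```text
1892.0
[[ 0.4784  0.0533  0.042 ]
 [ 0.5465 -0.1601  0.042 ]
 [ 0.5083 -0.1721  0.042 ]
 [ 0.4406  0.0409  0.042 ]]
```

View pics/crop.png

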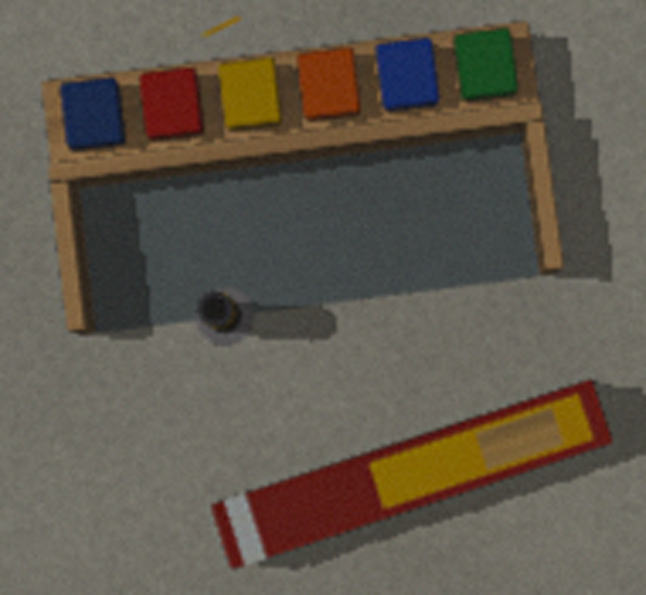

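The crop (3.4x) shows the post top at (218,307). The inner front corners of the bay walls are at (87,328) and (543,270), and the inner back edge runs from (75,180) to (527,124). The carton's corners are at (213,507), (236,567), (610,438) and (592,380).

```bash
python3 - <<'E'
from h import *
d=img('top')
P=lambda a:np.array(a)/3.4+[200,150]-0.35
W=lambda a,z:px2w(d,P(a),z)[:,:2]
c=W([(213,507),(236,567),(610,438),(592,380)],.042)
print('carton',c.round(4),c.mean(0)); v=(c[0]+c[1]-c[2]-c[3])/2; print('len',np.hypot(*v),'yaw of +y from world y (deg)',np.degrees(np.arctan2(-v[0],v[1])))
b=W([(75,180),(527,124),(543,270),(87,328)],.04); print('bay',b.round(4))
v=b[0]-b[1]; print(np.hypot(*v),np.degrees(np.arctan2(-v[0],v[1])), np.hypot(*(b[3]-b[2])),np.degrees(np.arctan2(-(b[3]-b[2])[0],(b[3]-b[2])[1])))
print('post',W([(218,307)],.067))
print('top-left outer wood', W([(43,80),(527,22)],.04))
E
```

```text
carton [[ 0.471   0.0752]
 [ 0.4339  0.0612]
 [ 0.5107 -0.1718]
 [ 0.5469 -0.1613]] [ 0.49064103 -0.04920185]
len 0.24685940643633622 yaw of +y from world y (deg) 18.01654159597101
bay [[ 0.6763  0.1611]
 [ 0.7091 -0.1237]
 [ 0.6164 -0.1322]
 [ 0.5831  0.1535]]
0.286689819770111 6.5629002939227 0.2876068321501301 6.653619582382511
post [[0.59317715 0.06912727]]
top-left outer wood [[ 0.74011226  0.18129665]
 [ 0.77444129 -0.12486433]]
```

carry_out(series=[[[0,0,10],7.1],[[0,0,10],7.1],[[0,0,10],7.1],[[0,0,10],7.1],[[0,0,10],7.1],[[0,0,10],7.1],[[0,0,10],7.1],[[0,0,10],7.1],[[0,0,0],1.9]], fingers=13)

```text
clock: 0.95
position: [0.1317, 0.5586, 0.1261]
ee_rot: [0.001, 0.989, 0.147, -0.001]
contact_force: [0.4, 0.3, -0.6]
width: 0.0131
```

```bash
cat >> h.py <<'E'
O=np.array([.692,.018]); BY=np.radians(6.6)
bx=np.array([np.cos(BY),np.sin(BY)]); by=np.array([-bx[1],bx[0]])
def tobay(p): p=np.asarray(p)[:2]-O; return np.array([p@bx,p@by])*1000
def toworld(q): return O+(q[0]*bx+q[1]*by)/1000
def pose():
    s=manip.get_state(); w,x,y,z=s['ee_rot']
    a=2*np.arctan2(y,x) ; return s,s['position'],a
def go(xy,z,ang=None):
    "print total shift in tool axes (mm), turn (deg, tool z) to world target"
    s,p,a=pose(); d=np.array([xy[0]-p[0],xy[1]-p[1]])*1000
    tx=np.array([np.cos(a),np.sin(a)]); ty=np.array([np.sin(a),-np.cos(a)])
    print('t',round(s['clock'],2),'pos',p.round(4),'ang',np.degrees(a).round(1),'bay',tobay(p).round(0),'F',np.round(s['contact_force'],1),'w',round(s['width']*1000,1))
    print('shift',(d@tx).round(1),(d@ty).round(1),round((p[2]-z)*1000,1),'turn',None if ang is None else np.degrees((a-np.radians(ang)+np.pi)%(2*np.pi)-np.pi).round(1))
E
python3 -c "
from h import *
go((.443,.097),.012,18)"
```

```text
t 0.95 pos [0.1317 0.5586 0.1261] ang 17.0 bay [-494.  601.] F [ 0.4  0.3 -0.6] w 13.1
shift 163.1 532.4 114.1 turn -1.0
```

carry_out(series=[[[10.9,35.5,0],-1],[[10.9,35.5,0],0],[[10.9,35.5,0],0],[[10.9,35.5,0],0],[[10.9,35.5,0],0],[[10.9,35.5,0],0],[[10.9,35.5,0],0],[[10.9,35.5,0],0],[[10.9,35.5,0],0],[[10.9,35.5,0],0]])

```text
clock: 1.78
position: [0.3484, 0.2488, 0.1227]
ee_rot: [-0.0, 0.987, 0.163, -0.001]
contact_force: [0.8, 0.6, -0.1]
width: 0.013
```

carry_out(series=[[[10.9,35.5,0],0],[[10.9,35.5,0],0],[[10.9,35.5,0],0],[[10.9,35.5,0],0],[[0,0,0],0]])

```text
clock: 2.2
position: [0.443, 0.1165, 0.1233]
ee_rot: [0.001, 0.987, 0.16, 0.002]
contact_force: [0.1, -0.6, 1.2]
width: 0.0129
```

```bash
python3 -c "
from h import *
go((.443,.097),.012,18)"
```

```text
t 2.2 pos [0.443  0.1165 0.1233] ang 18.4 bay [-236.  126.] F [ 0.1 -0.6  1.2] w 12.9
shift -6.2 18.5 111.3 turn 0.4
```

carry_out(series=[[[-6,0,27],0.4],[[0,0,28],0],[[0,0,28],0],[[0,0,20],0],[[0,0,8],0],[[0,10,0],0],[[0,10,0],0],[[0,10,0],0]])

```text
clock: 2.87
position: [0.4506, 0.0831, 0.0098]
ee_rot: [0.001, 0.988, 0.154, 0.004]
contact_force: [0.3, 0.5, 0.0]
width: 0.0129
```

```bash
python3 -c "
from h import *
go((.4906+.309*.066,-.0492-.951*.066),.012,18)"
```

```text
t 2.87 pos [0.4506 0.0831 0.0098] ang 17.7 bay [-232.   92.] F [0.3 0.5 0. ] w 12.9
shift -1.7 204.2 -2.2 turn -0.3
```

carry_out(series=[[[0,8,-2],0],[[0,9,0],0],[[0,9,0],0],[[0,9,0],0],[[0,9,0],0],[[0,9,0],0],[[0,9,0],0],[[0,8,0],0],[[0,4,0],0]])

```text
clock: 3.62
position: [0.4771, 0.0033, 0.0154]
ee_rot: [0.0, 0.988, 0.151, 0.007]
contact_force: [-0.4, 1.6, -1.0]
width: 0.0129
```

carry_out(series=[[[0,-15,0],0],[[0,-25,0],0],[[0,0,-25],0],[[0,0,-40],0],[[-41,0,0],0],[[-41,0,0],0]], fingers=0)

```text
clock: 4.12
position: [0.4008, 0.0134, 0.0831]
ee_rot: [0.004, 0.988, 0.152, 0.015]
contact_force: [-1.9, -0.8, -0.8]
width: -0.0001
```

```bash
cat >> h.py <<'E'
def find():
    "carton pose from the top camera: min area rect of red+yellow part (its -y end is true), length along to white end known"
    d=img('top'); c=carton(d)
    p=px2w(d,c.reshape(-1,2),.042)[:,:2]
    (cx,cy),(w,h),a=cv2.minAreaRect((p*1000).astype(np.float32))
    a=np.radians(a); e=np.array([np.cos(a),np.sin(a)])
    if w<h: e=np.array([-e[1],e[0]])
    L=max(w,h); e=e*(1 if e[1]>0 else -1)
    end=np.array([cx,cy])/1000-e*L/2000
    # the red part
    ctr=end+e*.125
    print('L,W',round(L,1),round(min(w,h),1),'yaw',np.degrees(np.arctan2(-e[0],e[1])).round(1),'theta_bay',(6.6-np.degrees(np.arctan2(-e[0],e[1]))).round(1))
    print('centre bay',tobay(ctr).round(0),'tip',tobay(ctr+e*.125).round(0),'end',tobay(end).round(0),'world ctr',ctr.round(4))
    return d,ctr,e
E
python3 -c "
from h import *
d,c,e=find(); cv2.imwrite('pics/p1.png',d['frame'][100:480,150:550])
go((.45,-.0),.012,18)"
```

```text
L,W 224.2 40.4 yaw 17.4 theta_bay -10.8
centre bay [-193. -123.] tip [-216.   -0.] end [-169. -246.] world ctr [ 0.5149 -0.1265]
t 4.17 pos [0.3914 0.0128 0.0822] ang 17.5 bay [-299.   29.] F [-7.5  0.5 -0.3] w -0.5
shift 52.0 29.8 70.2 turn -0.5
```

View pics/p1.png

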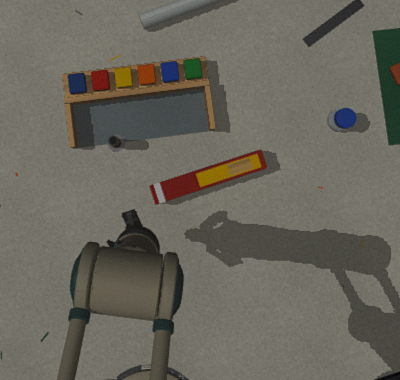

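The picture shows the carton moved to the right, clear of the post, with its white tip at (157,193). The finger is above and beside it at (130,215).

```bash
python3 -c "
from h import *
go((.4422,-.055),.013,17.4)"
```

```text
t 4.17 pos [0.3914 0.0128 0.0822] ang 17.5 bay [-299.   29.] F [-7.5  0.5 -0.3] w -0.5
shift 28.1 79.9 69.2 turn 0.1
```

carry_out(series=[[[5,27,0],0],[[8,27,0],0],[[8,26,0],0],[[7,0,20],0],[[0,0,25],0],[[0,0,18],0],[[0,0,5],0]])

```text
clock: 4.75
position: [0.4485, -0.0646, 0.0187]
ee_rot: [0.01, 0.988, 0.152, 0.018]
contact_force: [-0.2, -0.7, -0.5]
width: -0.0
```

```bash
python3 -c "
from h import *
go((.4422,-.055),.013,17.4)"
```

```text
t 4.75 pos [ 0.4485 -0.0646  0.0187] ang 17.5 bay [-251.  -54.] F [-0.2 -0.7 -0.5] w -0.0
shift -3.1 -11.1 5.7 turn 0.1
```

carry_out(series=[[[0,-10,4],0],[[9,0,0],0],[[10,0,0],4.1],[[10,0,0],4.1],[[10,0,0],4.1],[[10,0,0],4.1],[[10,0,0],4.1],[[10,0,0],4.1],[[10,0,0],4.1]])

```text
clock: 5.5
position: [0.5231, -0.04, 0.0205]
ee_rot: [0.005, 0.994, -0.106, 0.016]
contact_force: [-1.0, 0.6, -0.5]
width: -0.0001
```

```bash
python3 -c "
from h import *
d,c,e=find()
go((.4422,-.055),.013,-23)"
```

```text
L,W 57.4 33.3 yaw 89.4 theta_bay -82.8
centre bay [-93. 563.] tip [-217.  578.] end [ 31. 547.] world ctr [0.535  0.5662]
t 5.55 pos [ 0.5266 -0.0407  0.021 ] ang -12.3 bay [-171.  -39.] F [ 1.  -1.3 -0.9] w 0.1
shift -79.4 32.0 8.0 turn 10.7
```

carry_out(series=[[[8,0,3],4],[[10,0,3],4],[[6,0,0],2.5]])

```text
clock: 5.8
position: [0.5481, -0.0441, 0.0182]
ee_rot: [0.003, 0.98, -0.198, 0.017]
contact_force: [-1.2, 0.6, -0.7]
width: -0.0001
```

carry_out(series=[[[-30,0,0],0],[[-20,0,-30],0],[[-20,0,-40],0],[[-41,0,0],0],[[-41,0,0],0],[[-41,0,0],0]])

```text
clock: 6.3
position: [0.3819, 0.0305, 0.0854]
ee_rot: [0.003, 0.981, -0.194, 0.029]
contact_force: [-0.3, 0.1, 0.1]
width: 0.0001
```

```bash
python3 -c "
from h import *
d,c,e=find(); cv2.imwrite('pics/p2.png',d['frame'][100:480,150:550])
go((.4422,-.055),.013,-23)"
```

```text
L,W 223.9 41.1 yaw -14.2 theta_bay 20.8
centre bay [-151. -131.] tip [-107.  -14.] end [-195. -248.] world ctr [ 0.5571 -0.1294]
t 6.35 pos [0.3684 0.0335 0.0829] ang -22.3 bay [-320.   53.] F [-8.8  1.  -1.6] w -0.2
shift 101.8 53.9 69.9 turn 0.7
```

View pics/p2.png

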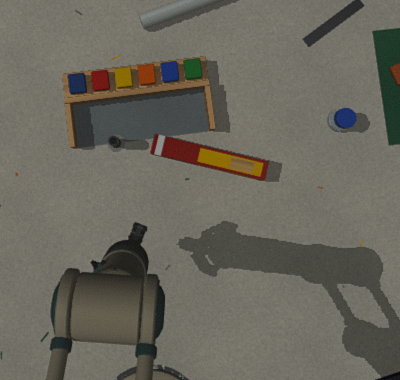

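The carton is now at theta 20.8° with its tip at (157,145), just right of the post. Its axis passes only 15 mm behind the post, so it needs about 6° more.

```bash
python3 -c "
from h import *
go((.505,-.022),.013,-22)"
```

```text
t 6.35 pos [0.3684 0.0335 0.0829] ang -22.3 bay [-320.   53.] F [-8.8  1.  -1.6] w -0.2
shift 147.4 -0.4 69.9 turn -0.3
```

carry_out(series=[[[36,0,0],0],[[36,0,10],0],[[36,0,20],0],[[30,0,25],0],[[0,0,12],0],[[0,0,3],0]])

```text
clock: 6.85
position: [0.5013, -0.0163, 0.0229]
ee_rot: [0.003, 0.983, -0.183, 0.028]
contact_force: [-0.6, -0.6, 0.4]
width: -0.0
```

```bash
python3 -c "
from h import *
go((.5600,-.044),.013,-20)"
```

```text
t 6.85 pos [ 0.5013 -0.0163  0.0229] ang -21.1 bay [-193.  -12.] F [-0.6 -0.6  0.4] w -0.0
shift 64.7 4.6 9.9 turn -1.1
```

carry_out(series=[[[11,4,8],0],[[11,0,2],0],[[11,0,0],0],[[11,0,0],0],[[10,0,0],0],[[8,0,0],0]])

```text
clock: 7.35
position: [0.5607, -0.0412, 0.0194]
ee_rot: [0.003, 0.983, -0.18, 0.028]
contact_force: [-0.9, 0.3, 0.2]
width: -0.0003
```

```bash
python3 -c "
from h import *
go((.5600,-.044),.013,-20)"
```

```text
t 7.35 pos [ 0.5607 -0.0412  0.0194] ang -20.8 bay [-137.  -44.] F [-0.9  0.3  0.2] w -0.3
shift 0.4 2.9 6.4 turn -0.8
```

carry_out(series=[[[-30,0,0],0],[[-20,0,-30],0],[[-30,0,-35],0],[[-41,0,0],0],[[-41,0,0],0]], fingers=13)

```text
clock: 7.77
position: [0.4236, 0.0126, 0.0761]
ee_rot: [0.003, 0.983, -0.182, 0.038]
contact_force: [0.6, -0.2, -0.4]
width: 0.0126
```

```bash
python3 -c "
from h import *
d,c,e=find(); n=np.array([e[1],-e[0]]); print('post offset',(toworld((-94,62))-c)@n*1000, 's of tip past post',125-(toworld((-94,62))-c)@e*1000)
t=c-e*.165
go(t,.013,np.degrees(np.arctan2(n[1],n[0])))"
```

```text
L,W 223.6 41.2 yaw -18.8 theta_bay 25.4
centre bay [-146. -134.] tip [-92. -21.] end [-200. -247.] world ctr [ 0.5624 -0.132 ]
post offset -37.35025653843032 s of tip past post -74.40670045403616
t 7.82 pos [0.4118 0.0156 0.0741] ang -20.9 bay [-279.   30.] F [-7.4  2.1 -0.6] w 13.0
shift 199.3 249.1 61.1 turn -2.0
```

carry_out(series=[[[20,25,-2],-2],[[20,25,0],0],[[20,25,0],0],[[20,25,0],0],[[20,25,0],0],[[20,25,0],0],[[20,25,0],0],[[20,25,0],0],[[20,25,0],0],[[15,20,0],0]])

```text
clock: 8.65
position: [0.519, -0.2866, 0.0946]
ee_rot: [0.003, 0.987, -0.156, 0.034]
contact_force: [-0.1, -0.4, 0.3]
width: 0.0129
```

```bash
python3 -c "
from h import *
c=np.array([.5624,-.132]); a=np.radians(-18.8); n=np.array([np.cos(a),np.sin(a)]); e=np.array([-n[1],n[0]])
go(c-e*.165,.013,-18.8); print(manip.get_state()['ee_rot'])"
```

```text
t 8.65 pos [ 0.519  -0.2866  0.0946] ang -17.9 bay [-207. -283.] F [-0.1 -0.4  0.3] w 12.9
shift -8.8 4.5 81.6 turn 0.9
[ 0.00329368  0.98721016 -0.1557251   0.03398456]
```

carry_out(series=[[[-7,4,20],0.9],[[-7,4,25],0],[[0,0,22],0],[[0,0,12],0],[[0,0,3],0]])

```text
clock: 9.07
position: [0.5181, -0.3067, 0.0146]
ee_rot: [0.009, 0.985, -0.166, 0.042]
contact_force: [0.0, -0.8, -0.5]
width: 0.0128
```

```bash
python3 -c "
from h import *
c=np.array([.5624,-.132]); a=np.radians(-18.8); n=np.array([np.cos(a),np.sin(a)]); e=np.array([-n[1],n[0]])
go(c-e*.136,.013,-18.8)"
```

```text
t 9.07 pos [ 0.5181 -0.3067  0.0146] ang -19.2 bay [-210. -303.] F [ 0.  -0.8 -0.5] w 12.8
shift -14.6 -43.5 1.6 turn -0.4
```

carry_out(series=[[[-8,-8,0],0],[[-7,-10,0],0],[[0,-8,0],0]])

```text
clock: 9.32
position: [0.5124, -0.2771, 0.0135]
ee_rot: [0.009, 0.985, -0.167, 0.042]
contact_force: [-0.3, 0.5, -0.5]
width: 0.0132
```

```bash
python3 -c "
from h import *
c=np.array([.5624,-.132]); a=np.radians(-18.8); n=np.array([np.cos(a),np.sin(a)]); e=np.array([-n[1],n[0]])
go(c-e*.136,.013,-18.8)"
```

```text
t 9.32 pos [ 0.5124 -0.2771  0.0135] ang -19.3 bay [-212. -272.] F [-0.3  0.5 -0.5] w 13.2
shift 0.5 -17.5 0.5 turn -0.5
```

carry_out(series=[[[0,-9,0],0],[[0,-9,0],0],[[0.5,-9,0],0],[[0.8,-10,0],0],[[0.8,-10,0],0],[[0.8,-10,0],0],[[0.8,-10,0],0],[[0.8,-10,0],0],[[0.5,-8,0],0]])

```text
clock: 10.07
position: [0.5497, -0.1894, 0.0178]
ee_rot: [0.011, 0.985, -0.165, 0.045]
contact_force: [-0.9, -2.2, 0.1]
width: 0.0132
```

```bash
python3 -c "
from h import *
d,c,e=find(); n=np.array([e[1],-e[0]]); print('post offset',(toworld((-94,62))-c)@n*1000, 's of tip past post',125-(toworld((-94,62))-c)@e*1000)
cv2.imwrite('pics/p3.png',d['frame'][100:480,150:550])
go(c-e*.136,.013,-18.8)"
```

```text
L,W 207.9 41.3 yaw -18.9 theta_bay 25.5
centre bay [-99. -51.] tip [-45.  61.] end [-152. -164.] world ctr [ 0.5999 -0.0444]
post offset -44.57762227276466 s of tip past post 20.661999387998634
t 10.12 pos [ 0.5502 -0.1879  0.0178] ang -19.0 bay [-165. -188.] F [1.1 0.9 0.5] w 13.0
shift 0.5 -15.9 4.8 turn -0.2
```

View pics/p3.png

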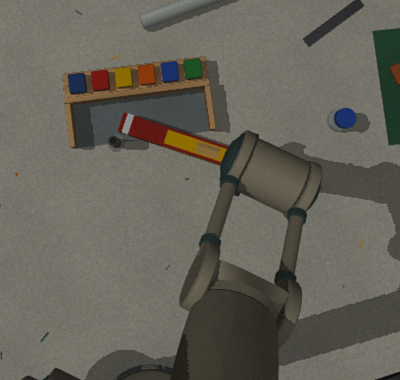

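The white tip at (125,122) is just past the post and behind it with clearance. The arm hides the right end, so I corrected the length: s is about 5 mm. I'll push on 52 mm.

carry_out(series=[[[0,-9,4],0],[[0,-10,0],0],[[0,-10,0],0],[[0,-10,0],0],[[0,-9,0],0],[[0,-4,0],0]])

```text
clock: 10.62
position: [0.5705, -0.1384, 0.0148]
ee_rot: [0.013, 0.985, -0.164, 0.048]
contact_force: [-1.6, -2.0, 0.4]
width: 0.0129
```

```bash
python3 -c "
from h import *
d,c,e=find(); n=np.array([e[1],-e[0]]); print('post offset',(toworld((-94,62))-c)@n*1000, 's of tip past post',125-(toworld((-94,62))-c)@e*1000)
s,p,a=pose(); c2=p[:2]+e*.136; print('centre from tool',tobay(c2),'s',125-(toworld((-94,62))-c2)@e*1000)
go(c-e*.136,.013,-18.8)"
```

```text
L,W 175.2 41.2 yaw -19.1 theta_bay 25.7
centre bay [-58.  27.] tip [ -3. 139.] end [-112.  -86.] world ctr [0.6317 0.0378]
post offset -48.10023878335949 s of tip past post 108.91367809612548
centre from tool [-79.45779722 -18.31746225] s 58.942946804647875
t 10.67 pos [ 0.5706 -0.1378  0.0148] ang -18.9 bay [-138. -141.] F [-0.   0.3 -0.2] w 13.1
shift 0.4 -50.0 1.8 turn -0.1
```

carry_out(series=[[[0,15,0],0],[[0,10,-20],0],[[0,0,-30],0],[[-10,0,-20],0],[[-18,-22,0],0],[[-20,-22,0],0],[[-15,-22,0],0]], fingers=0)

```text
clock: 11.25
position: [0.5208, -0.0736, 0.0804]
ee_rot: [0.009, 0.985, -0.168, 0.049]
contact_force: [-0.7, 1.3, -0.7]
width: -0.0
```

```bash
python3 -c "
from h import *
print(pose()[0]['ee_rot'])
go(toworld((-168,-80)),.013,-19)"
```

```text
[ 0.00929758  0.98455392 -0.16783789  0.04896508]
t 11.25 pos [ 0.5208 -0.0736  0.0804] ang -19.3 bay [-181.  -71.] F [-0.7  1.3 -0.7] w -0.0
shift 15.1 2.3 67.4 turn -0.3
```

carry_out(series=[[[0,5,25],0],[[0,5,25],0],[[0,0,14],0],[[0,0,3],0]])

```text
clock: 11.58
position: [0.5227, -0.0768, 0.0143]
ee_rot: [0.006, 0.985, -0.166, 0.051]
contact_force: [-0.3, -0.9, -0.2]
width: 0.0001
```

```bash
python3 -c "
from h import *
go(toworld((-152,-87)),.013,-19)"
```

```text
t 11.58 pos [ 0.5227 -0.0768  0.0143] ang -19.2 bay [-179.  -75.] F [-0.3 -0.9 -0.2] w 0.1
shift 29.7 -0.7 1.3 turn -0.2
```

Approach by 29 mm, then swing the right end in about 60 mm while turning.

carry_out(series=[[[12,0,1],0],[[10,0,0],0],[[8,0,0],0],[[9,0,0],-3.7],[[9,0,0],-3.7],[[9,0,0],-3.7],[[9,0,0],-3.7],[[9,0,0],-3.7],[[9,0,0],-3.7]])

```text
clock: 12.33
position: [0.5786, -0.0913, 0.0195]
ee_rot: [0.007, 0.999, 0.035, 0.015]
contact_force: [-20.0, -1.4, 12.1]
width: -0.0003
```

```bash
python3 -c "
from h import *
d,c,e=find()
cv2.imwrite('pics/p4.png',d['frame'][100:480,150:550])
d=img('scene');cv2.imwrite('pics/s4.png',d['frame'][180:400,180:480])
go(toworld((-70,-87)),.013,6.6)"
```

```text
L,W 109.6 41.5 yaw -15.9 theta_bay 22.5
centre bay [-21.  85.] tip [ 27. 201.] end [-69. -30.] world ctr [0.6613 0.1004]
t 12.43 pos [ 0.5787 -0.0911  0.0195] ang 3.9 bay [-125.  -95.] F [-19.4   0.   11.5] w 0.0
shift 54.7 -11.0 6.5 turn -2.7
```

View pics/s4.png

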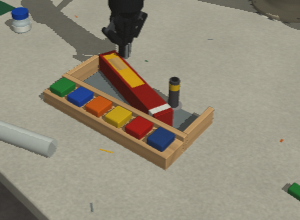

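The top and scene views agree that the carton is behind the post, with its tip on the back board. Its right far corner has caught the front of the right wall at about bay (-93,-143), giving 20 N. I'll back off and push the right end about 22 mm further left.

carry_out(series=[[[-12,0,0],3.5],[[-15,0,-10],7],[[-5,10,-25],7],[[0,15,-25],2],[[0,20,0],0],[[0,20,0],0],[[0,20,0],0]])

```text
clock: 13.02
position: [0.5283, -0.1757, 0.0887]
ee_rot: [0.005, 0.99, -0.142, 0.02]
contact_force: [1.2, 0.2, 0.2]
width: -0.0001
```

```bash
python3 -c "
from h import *
d,c,e=find(); print(pose()[0]['ee_rot'])
cv2.imwrite('pics/p5.png',d['frame'][140:340,180:400])
go(toworld((-130,-162)),.013,-15.9)"
```

```text
L,W 224.1 41.5 yaw -15.9 theta_bay 22.5
centre bay [-65. -21.] tip [-17.  95.] end [-113. -136.] world ctr [ 0.6296 -0.0099]
[ 0.006539    0.9895231  -0.14284832  0.01989037]
t 13.07 pos [ 0.528  -0.1797  0.0889] ang -16.4 bay [-186. -178.] F [ 0.4 -2.5  0.2] w -0.1
shift 45.1 -36.1 75.9 turn -0.5
```

carry_out(series=[[[14,-11,0],0],[[14,-11,10],0],[[13,-10,18],0],[[0,0,22],0],[[0,0,18],0],[[0,0,7],0]])

```text
clock: 13.57
position: [0.5952, -0.1715, 0.025]
ee_rot: [0.01, 0.988, -0.147, 0.033]
contact_force: [0.0, -0.3, 0.7]
width: -0.0001
```

```bash
python3 -c "
from h import *
go(toworld((-122,-144)),.013,-15.9)"
```

```text
t 13.57 pos [ 0.5952 -0.1715  0.025 ] ang -17.0 bay [-118. -177.] F [ 0.  -0.3  0.7] w -0.1
shift -17.0 -28.8 12.0 turn -1.1
```

carry_out(series=[[[-10,-6,8],-1],[[-9,-10,4],0],[[0,-10,0],0],[[0,-4,0],0]])

```text
clock: 13.9
position: [0.589, -0.1389, 0.0119]
ee_rot: [0.011, 0.989, -0.14, 0.035]
contact_force: [-1.4, -2.2, -0.9]
width: -0.0
```

```bash
python3 -c "
from h import *
go(toworld((-122,-144)),.013,-15.9)"
```

```text
t 13.9 pos [ 0.589  -0.1389  0.0119] ang -16.1 bay [-120. -144.] F [-1.4 -2.2 -0.9] w -0.0
shift -1.5 0.6 -1.1 turn -0.2
```

carry_out(series=[[[-2,-7,-1],0],[[-3,-7,0],0],[[-3,-7,0],0],[[-2,-5,0],0]])

```text
clock: 14.23
position: [0.5886, -0.1102, 0.0144]
ee_rot: [0.013, 0.989, -0.139, 0.037]
contact_force: [-1.2, -2.2, -1.3]
width: -0.0002
```

carry_out(series=[[[0,12,0],0],[[-3,12,-15],0],[[-5,0,-25],0],[[-15,0,-25],0],[[-20,0,0],0],[[-20,0,0],0]])

```text
clock: 14.73
position: [0.5215, -0.1151, 0.0795]
ee_rot: [0.012, 0.989, -0.139, 0.042]
contact_force: [-1.1, 1.4, -0.4]
width: 0.0003
```

```bash
python3 -c "
from h import *
d,c,e=find(); cv2.imwrite('pics/p6.png',d['frame'][140:340,180:400])
go(toworld((-122,-144)),.013,-15.9)"
```

```text
L,W 224.3 41.6 yaw -15.2 theta_bay 21.8
centre bay [-64.  12.] tip [-17. 128.] end [-110. -104.] world ctr [0.6272 0.023 ]
t 14.78 pos [ 0.5164 -0.1134  0.0789] ang -15.9 bay [-190. -110.] F [-4.2  0.9  0.2] w -0.2
shift 75.3 5.2 65.9 turn -0.0
```

```bash
python3 -c "
from h import *
go(toworld((-160,-62)),.013,-15.2)"
```

```text
t 14.78 pos [ 0.5164 -0.1134  0.0789] ang -15.9 bay [-190. -110.] F [-4.2  0.9  0.2] w -0.2
shift 8.7 -55.9 65.9 turn -0.7
```

carry_out(series=[[[2,-18,0],-0.7],[[2,-18,5],0],[[0,-15,15],0],[[0,0,22],0],[[0,0,18],0],[[0,0,5],0]])

```text
clock: 15.28
position: [0.5444, -0.0687, 0.0184]
ee_rot: [0.011, 0.99, -0.135, 0.048]
contact_force: [-0.9, -0.6, 0.1]
width: -0.0001
```

```bash
python3 -c "
from h import *
go(toworld((-132,-63)),.013,-15.2)"
```

```text
t 15.28 pos [ 0.5444 -0.0687  0.0184] ang -15.5 bay [-157.  -69.] F [-0.9 -0.6  0.1] w -0.1
shift 20.5 -14.9 5.4 turn -0.3
```

carry_out(series=[[[8,-8,4],0],[[10,0,0],0],[[8,0,0],-3],[[9,0,0],-3.6],[[9,0,0],-3.6],[[9,0,0],-3.6],[[9,0,0],-3.6],[[7,0,0],-3]])

```text
clock: 15.95
position: [0.6247, -0.0753, 0.0256]
ee_rot: [0.021, 0.997, 0.049, 0.047]
contact_force: [0.5, 0.1, -0.1]
width: -0.0
```

```bash
python3 -c "
from h import *
go(toworld((-60,-70)),.013,6.6)"
```

```text
t 15.95 pos [ 0.6247 -0.0753  0.0256] ang 5.7 bay [-78. -85.] F [ 0.5  0.1 -0.1] w -0.0
shift 17.3 -15.2 12.6 turn -0.9
```

carry_out(series=[[[-20,0,0],0],[[-20,0,-10],0],[[-20,0,-25],0],[[-20,0,-25],0],[[-20,0,0],0],[[-20,0,0],0]])

```text
clock: 16.45
position: [0.5166, -0.0907, 0.0832]
ee_rot: [0.025, 0.997, 0.051, 0.061]
contact_force: [-0.8, -0.4, -0.6]
width: -0.0003
```

```bash
python3 -c "
from h import *
d,c,e=find(); cv2.imwrite('pics/p7.png',cv2.resize(d['frame'][140:300,190:390],None,fx=3,fy=3))
print(pose()[0]['ee_rot'])
go(toworld((-110,-10)),.013,6.6)"
```

```text
L,W 224.4 41.2 yaw -6.0 theta_bay 12.6
centre bay [-53.  10.] tip [-26. 132.] end [ -80. -112.] world ctr [0.6382 0.022 ]
[0.02410679 0.99672518 0.05099649 0.05794087]
t 16.5 pos [ 0.5119 -0.0904  0.0826] ang 5.9 bay [-191.  -87.] F [-4.5  1.1 -0.4] w 0.2
shift 80.3 -78.0 69.6 turn -0.7
```

View pics/p7.png

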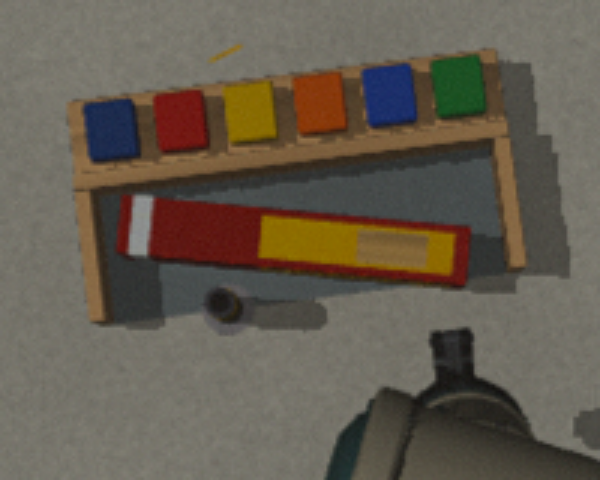

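The picture shows the whole carton inside the walls and behind the post, with the white end at (140,225) and the right end at (465,255). It's still turned 12.6°.

```bash
python3 -c "
from h import *
go(toworld((-145,-65)),.013,6.6)"
```

```text
t 16.5 pos [ 0.5119 -0.0904  0.0826] ang 5.9 bay [-191.  -87.] F [-4.5  1.1 -0.4] w 0.2
shift 46.0 -22.5 69.6 turn -0.7
```

carry_out(series=[[[16,-10,0],-0.7],[[15,-10,10],0],[[10,-5,20],0],[[0,0,22],0],[[0,0,15],0],[[0,0,5],0]])

```text
clock: 17.0
position: [0.5739, -0.0673, 0.0241]
ee_rot: [0.028, 0.996, 0.055, 0.07]
contact_force: [-0.0, -0.5, 0.2]
width: 0.0004
```

```bash
python3 -c "
from h import *
go(toworld((-74,-65)),.013,6.6)"
```

```text
t 17.0 pos [ 0.5739 -0.0673  0.0241] ang 6.3 bay [-127.  -71.] F [-0.  -0.5  0.2] w 0.4
shift 53.1 -6.4 11.1 turn -0.3
```

carry_out(series=[[[9,-3,7],0],[[9,-3,3],0],[[8,0,1.2],0],[[8,0,1.2],0],[[8,0,1.2],0],[[8,0,1.2],0]])

```text
clock: 17.5
position: [0.6314, -0.0565, 0.0176]
ee_rot: [0.029, 0.996, 0.055, 0.071]
contact_force: [-1.2, -0.7, -1.0]
width: -0.0003
```

```bash
python3 -c "
from h import *
go(toworld((-74,-65)),.013,6.6); print(pose()[0]['ee_rot'])"
```

```text
t 17.5 pos [ 0.6314 -0.0565  0.0176] ang 6.3 bay [-69. -67.] F [-1.2 -0.7 -1. ] w -0.3
shift -5.2 -2.0 4.6 turn -0.3
[0.02856388 0.99557094 0.05456674 0.0710287 ]
```

carry_out(series=[[[-20,0,0],0],[[-20,0,-10],0],[[-20,0,-20],2],[[-10,0,-20],7],[[0,0,0],7],[[0,0,0],7],[[0,0,0],7],[[0,0,0],7],[[0,0,0],7],[[0,0,0],7]], fingers=60)

```text
clock: 18.33
position: [0.569, -0.0624, 0.0673]
ee_rot: [-0.009, 0.917, -0.389, 0.089]
contact_force: [0.7, 0.1, -0.0]
width: 0.0599
```

carry_out(series=[[[0,0,0],7],[[0,0,0],7],[[0,0,0],7],[[0,0,0],7],[[0,0,0],7],[[0,0,0],7],[[0,0,0],4]])

```text
clock: 18.92
position: [0.5796, -0.0629, 0.0746]
ee_rot: [0.05, -0.683, 0.723, -0.084]
contact_force: [-0.7, -0.4, -1.0]
width: 0.0601
```

```bash
python3 -c "
from h import *
d,c,e=find(); print(pose()[0]['ee_rot'])
go(toworld((-125,-5)),.011,-83.4)"
```

```text
L,W 224.7 41.1 yaw 4.4 theta_bay 2.2
centre bay [-37.  12.] tip [-32. 137.] end [ -42. -113.] world ctr [0.6541 0.026 ]
[ 0.04989539 -0.68314995  0.72366599 -0.08440451]
t 18.97 pos [ 0.5799 -0.063   0.0748] ang 266.7 bay [-121.  -68.] F [-0.6  0.4 -0.7] w 60.1
shift -60.9 15.1 63.8 turn -9.9
```

carry_out(series=[[[0,8,0],-5],[[-15,9,0],-5],[[-20,9,0],0],[[-20,0,0],0],[[-5,0,0],0]])

```text
clock: 19.38
position: [0.5549, -0.0052, 0.0693]
ee_rot: [-0.045, 0.747, -0.656, 0.094]
contact_force: [0.7, 0.7, -0.8]
width: 0.0596
```

```bash
python3 -c "
from h import *
d,c,e=find(); print(pose()[0]['ee_rot'])
go(toworld((-125,-5)),.011,-83.4)"
```

```text
L,W 224.8 41.0 yaw 4.4 theta_bay 2.2
centre bay [-37.  12.] tip [-32. 137.] end [ -42. -113.] world ctr [0.6539 0.0259]
[-0.04456559  0.74752657 -0.65606086  0.09381945]
t 19.43 pos [ 0.5549 -0.0052  0.0693] ang -82.5 bay [-139.   -7.] F [-1.3  1.   0.4] w 59.8
shift -2.1 -13.9 58.3 turn 0.9
```

carry_out(series=[[[0,0,20],0.9],[[0,0,18],0],[[0,0,12],0],[[0,0,5],0]])

```text
clock: 19.77
position: [0.573, -0.0093, 0.0188]
ee_rot: [-0.049, 0.744, -0.659, 0.099]
contact_force: [-0.1, -0.8, 0.1]
width: 0.0599
```

```bash
python3 -c "
from h import *
go(toworld((-55,-5)),.014,-83.4)"
```

```text
t 19.77 pos [ 0.573  -0.0093  0.0188] ang -83.1 bay [-121.  -13.] F [-0.1 -0.8  0.1] w 59.9
shift -8.0 -66.3 4.8 turn 0.3
```

carry_out(series=[[[-4,-9,4],0],[[-4,-9,3],0],[[0,-9,1.9],0],[[0,-9,1.9],0],[[0,-8,1.6],0],[[0,-7,1.4],0]])

```text
clock: 20.27
position: [0.6324, 0.0042, 0.0166]
ee_rot: [-0.05, 0.744, -0.658, 0.101]
contact_force: [0.7, -0.8, 0.9]
width: 0.0598
```

```bash
python3 -c "
from h import *
go(toworld((-55,-5)),.014,-83.4)"
```

```text
t 20.27 pos [0.6324 0.0042 0.0166] ang -83.0 bay [-61.  -7.] F [ 0.7 -0.8  0.9] w 59.8
shift -1.8 -5.8 2.6 turn 0.4
```

carry_out(series=[[[0,-5,1],0],[[0,-5,1],0],[[0,-5,1],0]])

```text
clock: 20.52
position: [0.6455, 0.0059, 0.0164]
ee_rot: [-0.046, 0.745, -0.658, 0.098]
contact_force: [-4.9, -2.5, 2.0]
width: 0.0599
```

carry_out(series=[[[0,-6,1],0],[[0,-6,1],0]])

```text
clock: 20.68
position: [0.6499, 0.0055, 0.0156]
ee_rot: [-0.039, 0.747, -0.657, 0.093]
contact_force: [-19.9, -3.7, 21.3]
width: 0.0599
```

```bash
python3 -c "
from h import *
go(toworld((-55,-5)),.014,-83.4)
d=img('scene');cv2.imwrite('pics/s8.png',cv2.resize(d['frame'][210:360,210:410],None,fx=3,fy=3))"
```

```text
t 20.68 pos [0.6499 0.0055 0.0156] ang -82.7 bay [-43.  -8.] F [-19.9  -3.7  21.3] w 59.9
shift -2.7 11.7 1.6 turn 0.7
```

View pics/s8.png

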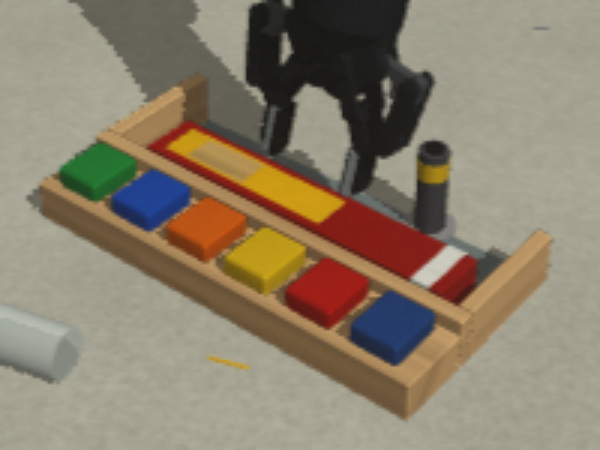

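The scene view shows the carton along the back board, lying flat, with the fingers against its near face. I'll back off and check.

carry_out(series=[[[0,8,-1],0],[[0,15,-3],0],[[0,20,-5],0],[[0,20,-10],0],[[0,20,-20],0],[[0,20,-20],0],[[0,20,-20],0],[[0,20,0],0]])

```text
clock: 21.4
position: [0.5002, -0.0096, 0.0701]
ee_rot: [-0.044, 0.746, -0.657, 0.099]
contact_force: [-0.1, 0.2, 1.2]
width: 0.06
```

```bash
python3 -c "
from h import *
d,c,e=find(); cv2.imwrite('pics/p9.png',cv2.resize(d['frame'][140:300,190:390],None,fx=3,fy=3))
s=pose()[0];print(s['position'],s['contact_force'])"
```

```text
L,W 224.8 41.5 yaw 6.7 theta_bay -0.1
centre bay [-19.  12.] tip [-19. 137.] end [ -19. -113.] world ctr [0.6718 0.0277]
[ 0.49317062 -0.00928416  0.06709343] [-4.78475399 -0.48479376 -0.26050258]
```

View pics/p9.png

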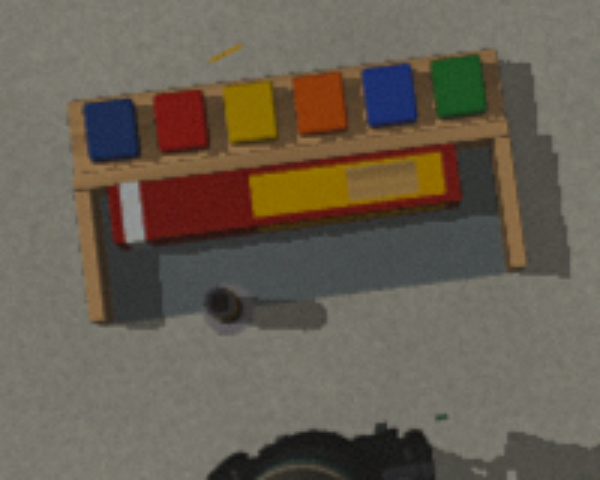

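The carton lies flush along the back board, from the white end at (130,210) to the right end at (455,175). The post is clear of it. I'll let it settle, check the bystanders and hand in.

carry_out(series=[[[0,0,-10],0],[[0,0,-10],0],[[0,0,0],0],[[0,0,0],0],[[0,0,0],0],[[0,0,0],0]])

```text
clock: 21.95
position: [0.4904, -0.0081, 0.0876]
ee_rot: [-0.043, 0.745, -0.658, 0.097]
contact_force: [0.1, -0.2, 0.1]
width: 0.0605
```

```bash
python3 -c "
from h import *
d,c,e=find(); a=cv2.imread('pics/top0.png'); f=d['frame']
for n,(x0,x1,y0,y1) in dict(jar=(465,520,195,240),clay=(95,145,280,330),cutter=(80,140,215,245)).items():
    print(n,cv2.absdiff(a[y0:y1,x0:x1],f[y0:y1,x0:x1]).mean().round(2))
print(pose()[0]['contact_force'])
manip.sign_off()"
```

```text
L,W 224.5 41.5 yaw 6.7 theta_bay -0.1
centre bay [-19.  12.] tip [-19. 137.] end [ -19. -113.] world ctr [0.6717 0.028 ]
jar 6.53
clay 6.62
cutter 6.81
[-0.69684116  0.08742719 -0.12027127]
the job is handed in; nothing more can be done
```

The carton is in the bay, flush along the back board, and the job is handed in at about 22 s of the 67 s allowed. I used only outside pushes: shift right, turn, push the white end in behind the post, swing the other end in, then press it flat with both fingertips.

**Last checks:**
- **Carton:** it was 0.1° from parallel to the back board. Its centre was at bay x -19 mm (-21 is exactly flush, so within the camera's 2 mm) and y +12 mm.
- **Arm:** it was clear of everything, with contact force near zero.
- **Bystanders:** the jar, clay block and cutter looked unmoved. The areas around them differ from the first picture by a similar small amount (6.5 to 6.8 grey levels), which I took as camera noise without checking against an empty patch of table.

**What went wrong on the way:**
- **Caught corner:** on the first swing the carton's corner caught the front of the right wall, at about 23 N in all. I backed off, pushed the carton 33 mm further left and swung it again.
- **Final press:** it peaked at about 29 N at the wrist (20 N against the carton, 21 N upward). I did not find the cause of the upward part; the fingertips may have touched the table.
- **Tool tilt:** the tool drifted about 12° from vertical over the run, and I worked round it.

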